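Find the kit case that rattles and show it to the scanner

TASK

In one of the three shut blue pump-repair-kit cases the steel valve ball has come out of its packing. Find the case that rattles when shaken and book it out: hold it level and still in the air, close in front of the red window of the bar-code scanner with its label squarely facing it, and finish while still holding it there. Leave the other two cases lying flat, lid up, on the black mat, and do not disturb the tape roll, the wrench or the tinter bottle.

Things in the scene. Friction and masses are not known exactly. Their poses are not given: they have to be found in the camera images.
- case_a: One of three shut, identical-looking blue pump-repair-kit cases, 140 mm long (its x) by 56 wide (its y) by 42 high, lying flat on the mat; hard smooth sides, gripped across the 56 mm from above. Origin: centre of the underside; z up; x points to the end with the bar-code label. 0.15 to 0.5 kg: the fillings differ, so the weight does not tell which is loose.
- case_b: Second case, outside as case_a. In two of the three cases (any two) everything is packed tight and nothing moves; in the third a steel valve ball of 0.096 kg, 29 mm across, lies loose.
- case_c: Third case, outside as case_a. In the loose one the ball rolls some 100 mm to and fro along the length (x) when shaken or tilted end to end, knocks on the end walls and comes to lie up to 52 mm either side of the middle; on the felt liner it needs a slope of about 4 degrees to roll.
- case_a_liner: Thin felt liner on the floor inside case_a, fixed and unseen, 3 mm above the case's origin; only a part loose inside can press on it.
- case_b_liner: Thin felt liner on the floor inside case_b, fixed and unseen, 3 mm above the case's origin; only a part loose inside can press on it.
- case_c_liner: Thin felt liner on the floor inside case_c, fixed and unseen, 3 mm above the case's origin; only a part loose inside can press on it.
- case_a_label (a point): Centre of the white bar-code label (50 x 30 mm) on the +x end face of case_a: 70 mm ahead of its origin, 21 mm up. Axes as the case's.
- case_b_label (a point): Centre of the white bar-code label (50 x 30 mm) on the +x end face of case_b: 70 mm ahead of its origin, 21 mm up. Axes as the case's.
- case_c_label (a point): Centre of the white bar-code label (50 x 30 mm) on the +x end face of case_c: 70 mm ahead of its origin, 21 mm up. Axes as the case's.
- mat: Black rubber mat fixed to the bench, 300 (its x) by 460 (its y) mm, 4 mm thick. Origin: centre of its underside, on the bench.
- scanner: Black hands-free bar-code scanner, fixed to the bench: round foot 96 mm across, head 50 x 78 x 100 mm reaching 177 mm high. Origin: centre of the foot's underside; it looks along its own -x, towards the robot; z up.
- scanner_window (a point): Centre of the scanner's red window (58 x 58 mm), 23 mm in front of the scanner's origin and 108 mm above the bench. Axes as the scanner's: it reads level along its own -x, best from 30 to 150 mm away.
- tape: roll of yellow masking tape lying flat on the mat, 88 mm across, 24 high; a bystander, origin at its underside
- wrench: steel wrench 150 mm long lying on the mat; a bystander, origin at its underside
- tint: white tinter bottle with a red band, 48 mm across, 120 high, stands on the bench; a bystander, origin at its underside
Mind the look-alikes: they are no part of the job. Leave any turquoise look-alike of the case_b alone. What is shaped like the case_c but turquoise is not meant.

How it is judged:
On the way:
1. a case is lifted clear of the mat (((height (world z) of case_a above 0.04 m and contact force between case_a and the fingers above 3 N) or (height (world z) of case_b above 0.04 m and contact force between case_b and the fingers above 3 N) or (height (world z) of case_c above 0.04 m and contact force between case_c and the fingers above 3 N))), for 0.1 s.
At the end, for the whole second after the job is handed in: The rattling case is gripped, still, level to 0.25 rad, over 50 mm above the bench, touching nothing else; its label is 30 to 150 mm in front of the scanner window, at most 30 mm off its centre line, facing it to 0.3 rad. The other two lie released, flat, lid up, centres on the mat ((((contact force between case_a_liner and anything else above 0.4 N and x of case_a_label in the frame of scanner_window between -0.15 and -0.03 m and y of case_a_label in the frame of scanner_window between -0.03 and 0.03 m and z of case_a_label in the frame of scanner_window between -0.03 and 0.03 m and angle between the x axis of case_a and the x axis of scanner, either way round below 0.3 rad and x of case_a in the frame of scanner_window below -0.09 m and angle between case_a's own z axis and vertical below 0.25 rad and height (world z) of case_a above 0.05 m and contact force between case_a and the fingers above 5 N and linear speed of case_a below 0.04 m/s and contact force between case_a and case_b below 0.5 N and contact force between case_a and case_c below 0.5 N and contact force between case_a and scanner below 0.5 N) and (height (world z) of each of case_b, case_c below 0.009 m and angle between each of case_b, case_c's own z axis and vertical below 0.08 rad and linear speed of each of case_b, case_c below 0.03 m/s and contact force between each of case_b, case_c and the fingers below 0.3 N and x of case_b in the frame of mat between -0.15 and 0.15 m and y of case_b in the frame of mat between -0.23 and 0.23 m and x of case_c in the frame of mat between -0.15 and 0.15 m and y of case_c in the frame of mat between -0.23 and 0.23 m)) or ((contact force between case_b_liner and anything else above 0.4 N and x of case_b_label in the frame of scanner_window between -0.15 and -0.03 m and y of case_b_label in the frame of scanner_window between -0.03 and 0.03 m and z of case_b_label in the frame of scanner_window between -0.03 and 0.03 m and angle between the x axis of case_b and the x axis of scanner, either way round below 0.3 rad and x of case_b in the frame of scanner_window below -0.09 m and angle between case_b's own z axis and vertical below 0.25 rad and height (world z) of case_b above 0.05 m and contact force between case_b and the fingers above 5 N and linear speed of case_b below 0.04 m/s and contact force between case_b and case_a below 0.5 N and contact force between case_b and case_c below 0.5 N and contact force between case_b and scanner below 0.5 N) and (height (world z) of each of case_a, case_c below 0.009 m and angle between each of case_a, case_c's own z axis and vertical below 0.08 rad and linear speed of each of case_a, case_c below 0.03 m/s and contact force between each of case_a, case_c and the fingers below 0.3 N and x of case_a in the frame of mat between -0.15 and 0.15 m and y of case_a in the frame of mat between -0.23 and 0.23 m and x of case_c in the frame of mat between -0.15 and 0.15 m and y of case_c in the frame of mat between -0.23 and 0.23 m)) or ((contact force between case_c_liner and anything else above 0.4 N and x of case_c_label in the frame of scanner_window between -0.15 and -0.03 m and y of case_c_label in the frame of scanner_window between -0.03 and 0.03 m and z of case_c_label in the frame of scanner_window between -0.03 and 0.03 m and angle between the x axis of case_c and the x axis of scanner, either way round below 0.3 rad and x of case_c in the frame of scanner_window below -0.09 m and angle between case_c's own z axis and vertical below 0.25 rad and height (world z) of case_c above 0.05 m and contact force between case_c and the fingers above 5 N and linear speed of case_c below 0.04 m/s and contact force between case_c and case_a below 0.5 N and contact force between case_c and case_b below 0.5 N and contact force between case_c and scanner below 0.5 N) and (height (world z) of each of case_a, case_b below 0.009 m and angle between each of case_a, case_b's own z axis and vertical below 0.08 rad and linear speed of each of case_a, case_b below 0.03 m/s and contact force between each of case_a, case_b and the fingers below 0.3 N and x of case_a in the frame of mat between -0.15 and 0.15 m and y of case_a in the frame of mat between -0.23 and 0.23 m and x of case_b in the frame of mat between -0.15 and 0.15 m and y of case_b in the frame of mat between -0.23 and 0.23 m)))); the arm keeps its last pose, push and grip.
It fails at once if the tape roll, the wrench or the tinter bottle is shoved more than 40 mm or knocked over (distance of any of tape, wrench, tint from where it was at the start of the episode above 0.04 m or angle between any of tape, wrench, tint's own z axis and vertical above 0.5 rad).
It fails at once if the scanner is struck (more than 15 N) (contact force between scanner and the arm above 15 N or contact force between scanner and the fingers above 15 N or contact force between scanner and case_a above 15 N or contact force between scanner and case_b above 15 N or contact force between scanner and case_c above 15 N).
It also fails if it takes over 67 s, if anything falls off the work surface, if the arm or the gripper's body presses on something with over 40 N, if the wrist force passes 120 N, or if a joint passes its speed limit or range.

ROBOT

A 7-joint arm with a two-finger parallel gripper is mounted at the origin on the work surface. World frame = base frame: x ahead of the robot, y to its left, z up, the work surface at z = 0. Lengths are in m, angles in rad, forces in N, time in s.
With the tool pointing down it reaches from about 0.425 to 0.925 m from the base axis. Payload 6.8 kg.
Tool frame: the origin (TCP) lies on the centre line of the jaws, within the pads' length; the fingertips stand 8 mm ahead of it and the grasp point (between the pads) lies 11 mm behind it; z points along the fingers, y is the line along which they close (so a half turn about z gives the same grasp; the last joint's range is limited). The gripper opens to 88 mm and grips with 3 to 60 N. Pads are 20 mm wide; open, the fingers measure 115 mm over their backs; the gripper's body (75 mm by 178 mm) begins 61 mm behind the grasp point.
Start: joints at [-1.258, 0.477, 0.022, 1.555, -0.011, 1.109, -0.083], TCP at [0.276, 0.616, 0.231] pointing down, gripper open.
Joint ranges: [-2.96, 2.96], [-0.34, 2.1], [-1.41, 1.46], [0.24, 2.44], [-1.37, 4.51], [0.17, 1.92], [-2.96, 2.96]. Speed limits (rad/s): [2.39, 2.39, 3.14, 3.14, 3.14, 3.14, 3.14].

INTERFACE

Orientations are given as [roll, pitch, yaw] about the fixed x, y, z axes, in that order (R = Rz(yaw) Ry(pitch) Rx(roll)).
In Python, from plant import env gives the robot as it stands. The module is installed in compiled form; this text tells all that it offers.
- The arm moves only by the shell command python3 -m crank 'ROWS'. ROWS is JSON, a list of rows, each a list of 3 entries, a list of its own where there are three numbers: the closure, from 0 (fully open) to 1 (shut), then the shift along the tool's x, y, z in mm, then the turn, a rotation vector about the tool's x, y, z in rad. A call has 1 to 12 rows; each row is the pose to reach, as a shift and turn from the pose commanded when the call began, along the tool's axes at that moment; what a row does not reach only later rows make up. A row lasts 1/12 s, in which the tool goes at most 41.7 mm and 7.16 degrees, less where a joint would pass 70% of its speed; a pose out of reach is approached as far as the arm can. A call with a gripper value outside its range is refused whole. The fingers move at their own pace and stop on an object; the grip force is fixed at half the most. Time passes only in rows, so rows that repeat a pose let the fingers close. It gives the time, the measured TCP pose, the force, the opening and the grip force at its end, in the units of the state.
- env.get_state(): the state, without advancing time (a new reading comes with each control period).
- env.get_image(name): name is "scene" or "top"; returns (picture, depth): 480x640x3 uint8, red, green, blue; 480x640 float32, m along the optical axis (not along the pixel's ray), 0 where there is no reading.
- env.camera_model(name): a dict with "fx", "fy", "cx", "cy" (pixels), "dist" ([k1, k2, p1, p2, k3] as OpenCV has them; the pictures are not rectified), "position" and "attitude" of the camera in the world. Camera axes: x right, y down, z forward; pixel columns grow to the right and rows downward; lengths in m; the calibration is good to about 2 mm. A picture is of the moment at which its call begins. camera_model takes no time and is no camera call.
- env.job_done(): hands the job in; it is judged then, once.
The state is a dict: "time": time; "joint_pos": joint angles; "qd": joint speeds; "tau": joint torques, N m; "ee_pos": TCP position; "orientation": TCP orientation; "ft_force": force on the tool from outside, world axes, zero at the start; "torque": the same for the moment, N m; "gripper_width": opening from 0.0 (shut) to 1.0 (fully open); "gripper_force": force on a finger pad.
Only numpy, scipy, OpenCV 4.12 (cv2) and the standard library are available. Lean on these libraries where they do the work, as an engineer would, in place of code of your own. Each camera call takes 0.05 s, during which the arm holds its last target. There are 200 camera calls.

## Working session

There is one attempt and no reset: what is moved stays moved. The work goes in short steps, Python scripts to look and compute and a shell command to move; the robot and the scene stay as the last step left them, time stands still between calls to the robot, and variables do not carry over. Pictures are saved under pics/ and viewed, at most 10 in all, crops included, and the job is handed in when it is done.

```bash
mkdir -p pics
cat > h.py <<'E'
import numpy as np, cv2
from scipy.spatial.transform import Rotation as R
from plant import env
def snap(n,f=None):
    im,d=env.get_image(n)
    if f: cv2.imwrite('pics/'+f,im[:,:,::-1])
    return im,d
def cam(n):
    m=env.camera_model(n); K=np.array([[m['fx'],0,m['cx']],[0,m['fy'],m['cy']],[0,0,1.]])
    return m,K
E
python3 - <<'E'
from h import *
for n in ('scene','top'):
    im,d=snap(n,n+'0.png'); np.savez('pics/'+n+'0.npz',im=im,d=d); print(env.camera_model(n))
print(env.get_state())
E
```

```text
{'fx': 534.399562811175, 'fy': 534.399562811175, 'cx': 326.6625193796742, 'cy': 240.00284713739416, 'dist': array([-0.08724359,  0.        ,  0.        ,  0.        ,  0.        ]), 'position': array([0.89169746, 0.69179053, 0.78399812]), 'attitude': array([-2.27300799,  0.0092663 ,  2.63768126])}
{'fx': 465.93435322411284, 'fy': 465.93435322411284, 'cx': 315.7188292120878, 'cy': 232.42392118641877, 'dist': array([-0.00536826,  0.        ,  0.        ,  0.        ,  0.        ]), 'position': array([ 0.37705339, -0.02253739,  1.04292191]), 'attitude': array([-3.00920604,  0.01823851, -1.57455011])}
{'time': 0.1, 'joint_pos': array([-1.25808115,  0.47773927,  0.02233337,  1.55631663, -0.0114698 ,
        1.1093243 , -0.08309708]), 'qd': array([-0.00157297, -0.00390478, -0.0002244 , -0.00175889,  0.00053656,
        0.00096535, -0.00022908]), 'tau': array([ 3.62463179e-03, -5.84095430e+01,  1.53960273e+00, -2.73319817e+01,
       -5.42498042e-02,  1.31711367e-02,  8.56600286e-05]), 'ee_pos': array([0.27553799, 0.61562518, 0.22977932]), 'orientation': array([-3.13993948e+00,  1.43814944e-04,  2.72082264e+00]), 'ft_force': array([-0.12295317, -0.14066296,  0.87967941]), 'torque': array([ 0.01146885, -0.00505497,  0.04431361]), 'gripper_force': 0.0, 'gripper_width': 0.9981674969636564}
```

View pics/top0.png

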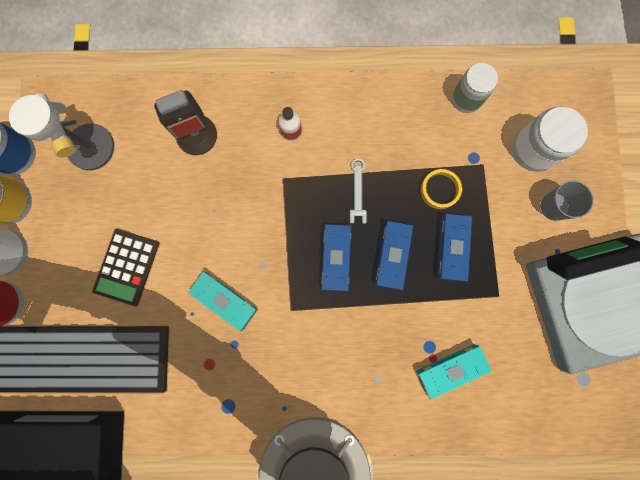

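View pics/scene0.png

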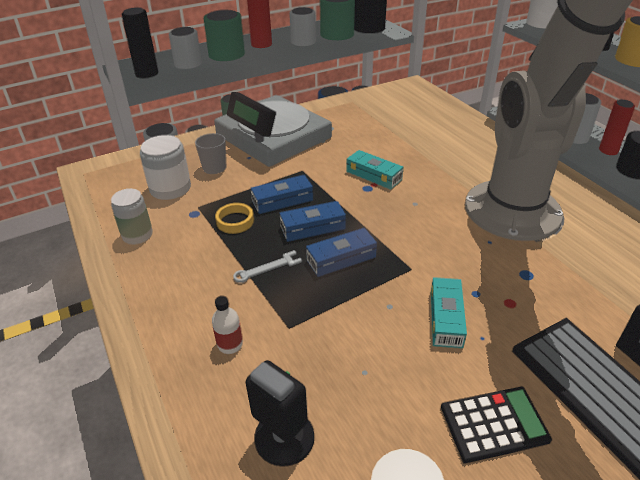

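Top view: blue cases at (337,258), (395,255) and (456,247), with turquoise look-alikes at (223,299) and (455,371). The scanner is at (190,125), the tape at (441,188), the wrench at (358,190) and the bottle at (290,124). Scene view: blue cases at (282,192), (313,218) and (341,250), turquoise at (375,168) and (449,312). Only the three blue ones on the black mat are meant.

```bash
cat >> h.py <<'E'
def world(n,d,mask):
    m,K=cam(n); v,u=np.nonzero(mask&(d>0)); z=d[v,u]
    p=cv2.undistortPoints(np.stack([u,v],1).astype(float)[:,None],K,m['dist'])[:,0]
    P=np.c_[p*z[:,None],z]
    return P@R.from_euler('xyz',m['attitude']).as_matrix().T+m['position'], np.stack([u,v],1)
def ray(n,px):
    m,K=cam(n); p=cv2.undistortPoints(np.array([[px]],float),K,m['dist'])[0,0]
    return m['position'], R.from_euler('xyz',m['attitude']).apply(np.r_[p,1])
def tri(a,b):
    (o,r),(q,s)=ray('top',a),ray('scene',b)
    t=np.linalg.lstsq(np.c_[r,-s],q-o,rcond=None)[0]
    A,B=o+t[0]*r,q+t[1]*s; return (A+B)/2,np.linalg.norm(A-B)
def cases(n,im,d,amin=500):
    h=cv2.cvtColor(im,cv2.COLOR_RGB2HSV); m=cv2.inRange(h,(105,90,40),(122,255,255))
    m=cv2.morphologyEx(m,cv2.MORPH_CLOSE,np.ones((3,3),np.uint8))
    k,l,st,c=cv2.connectedComponentsWithStats(m); out=[]
    for i in range(1,k):
        if st[i,4]<amin: continue
        P,px=world(n,d,l==i); zt=np.percentile(P[:,2],90); T=P[P[:,2]>zt-.008]
        r=cv2.minAreaRect((T[:,:2]*1000).astype(np.float32)); b=cv2.boxPoints(r)
        e=[b[1]-b[0],b[2]-b[1]]; e=max(e,key=np.linalg.norm); yaw=np.arctan2(e[1],e[0])
        yaw=(yaw+np.pi/2)%np.pi-np.pi/2
        out.append((c[i].round(),np.round(r[0],1),np.round(r[1],1),round(np.degrees(yaw),1),round(zt,4)))
    return out
E
python3 - <<'E'
from h import *
for n in ('top','scene'):
    z=np.load(f'pics/{n}0.npz'); im,d=z['im'],z['d']
    print(n); [print(*c) for c in cases(n,im,d)]
    # scanner points: dark, tall
    P,px=world(n,d,d>0); 
    s=(P[:,0]>.5)&(P[:,1]>.1)&(P[:,1]<.42)&(P[:,2]>.03)&(P[:,2]<.19)
    print('tall',s.sum(),P[s].mean(0).round(3),P[s].min(0).round(3),P[s].max(0).round(3))
    rgb=im[px[:,1],px[:,0]].astype(int); red=s&(rgb[:,0]>70)&(rgb[:,0]>1.8*rgb[:,1])&(P[:,1]>.18)
    if red.sum()>20:
        Q=P[red]; c=Q.mean(0); w,V=np.linalg.eigh(np.cov((Q-c).T)); print('window',red.sum(),c.round(4),V[:,0].round(3),w**.5)
    t=s&(P[:,2]>.165)&(P[:,1]>.18)
    if t.sum()>20: print('headtop',t.sum(),P[t].mean(0).round(4),cv2.minAreaRect((P[t,:2]*1000).astype(np.float32)))
im=np.load('pics/scene0.npz')['im'][160:290,220:400,::-1]
a=cv2.resize(im,None,fx=4,fy=4,interpolation=cv2.INTER_CUBIC); cv2.imwrite('pics/crop.png',a)
E
```

```text
top
[ 14. 152.] [702.9 659.3] [20.5 78.9] -1.9 0.0925
[454. 248.] [ 476.9 -305.5] [ 58.3 140.6] -6.3 0.0488
[394. 255.] [ 460.9 -173. ] [ 56.7 140.4] -10.5 0.0489
[336. 257.] [456.5 -47.8] [ 55.9 139.9] -3.0 0.049
tall 1715 [0.74  0.268 0.146] [0.713 0.232 0.03 ] [0.783 0.319 0.182]
window 346 [0.7256 0.2648 0.111 ] [0.926 0.377 0.006] [0.0008734  0.01637178 0.01772855]
headtop 506 [0.753  0.2757 0.1756] ((751.6619262695312, 274.32769775390625), (39.74906921386719, 62.649757385253906), 20.157251358032227)
scene
[283. 194.] [ 475.9 -304.3] [ 64.6 140.1] -5.1 0.0463
[313. 221.] [ 459.8 -173.4] [ 63.8 140.4] -9.7 0.0464
[338. 245.] [456.2 -50.7] [ 59.2 139.9] -2.3 0.0468
tall 3464 [0.756 0.29  0.139] [0.713 0.234 0.031] [0.786 0.318 0.18 ]
headtop 875 [0.7563 0.2802 0.1748] ((755.4230346679688, 277.46612548828125), (29.315176010131836, 59.84258270263672), 20.579587936401367)
```

View pics/crop.png

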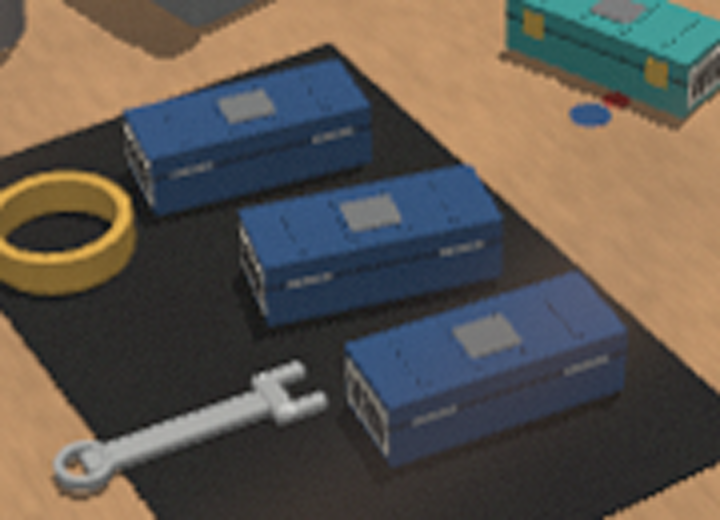

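The crop shows three blue cases. The white label is on the left end of each in this view (crop px (138,160), (253,265) and (366,395)), which is the world +x end, so each case's yaw is about −3°, −10° and −6°. The choice is confirmed: three blue cases, with turquoise excluded.

```bash
cat > go.py <<'E'
import sys; from h import *
def plan(pts,s=None):
    s=s or env.get_state(); p=s['ee_pos']; r=R.from_euler('xyz',s['orientation'])
    for a in pts:
        x,y,z,yaw=a[:4]; t=R.from_euler('xyz',[np.pi,a[4] if len(a)>4 else 0,np.radians(yaw)])
        print('shift',(r.inv().apply(np.array([x,y,z])-p)*1000).round(1),'turn',(r.inv()*t).as_rotvec().round(3))
        p=np.array([x,y,z]); r=t
plan([list(map(float,a.split(','))) for a in sys.argv[1:]])
E
python3 go.py .53,.3,.2,165 .458,-.049,.12,177.3 .458,-.049,.021,177.3
```

```text
shift [-361.2 -184.1   30.1] turn [-0.002  0.    -0.159]
shift [ -20.8 -355.7   80. ] turn [ 0.     0.    -0.215]
shift [-0. -0. 99.] turn [0. 0. 0.]
```

```bash
python3 -m crank '[[0,[-361,-184,30],[0,0,-0.16]],[0,[-361,-184,30],[0,0,-0.16]],[0,[-361,-184,30],[0,0,-0.16]],[0,[-361,-184,30],[0,0,-0.16]],[0,[-361,-184,30],[0,0,-0.16]],[0,[-361,-184,30],[0,0,-0.16]],[0,[-361,-184,30],[0,0,-0.16]],[0,[-361,-184,30],[0,0,-0.16]],[0,[-361,-184,30],[0,0,-0.16]],[0,[-361,-184,30],[0,0,-0.16]],[0,[-361,-184,30],[0,0,-0.16]],[0,[-361,-184,30],[0,0,-0.16]]]'
python3 go.py .458,-.049,.12,177.3
```

```text
time: 1.1
ee_pos: [0.5312, 0.2981, 0.2001]
orientation: [-3.14, -0.0, 2.876]
ft_force: [0.3, 0.4, -0.0]
gripper_width: 0.995
gripper_force: 0.0
shift [ -20.5 -354.1   80.6] turn [-0.001 -0.    -0.219]
```

```bash
python3 -m crank '[[0,[-20,-354,80],[0,0,-0.219]],[0,[-20,-354,80],[0,0,-0.219]],[0,[-20,-354,80],[0,0,-0.219]],[0,[-20,-354,80],[0,0,-0.219]],[0,[-20,-354,80],[0,0,-0.219]],[0,[-20,-354,80],[0,0,-0.219]],[0,[-20,-354,80],[0,0,-0.219]],[0,[-20,-354,80],[0,0,-0.219]],[0,[-20,-354,80],[0,0,-0.219]],[0,[-20,-354,80],[0,0,-0.219]],[0,[-20,-354,80],[0,0,-0.219]],[0,[-20,-354,80],[0,0,-0.219]]]'
python3 go.py .458,-.049,.021,177.3
```

```text
time: 2.1
ee_pos: [0.4586, -0.0446, 0.1208]
orientation: [3.141, 0.0, 3.102]
ft_force: [-0.8, 0.4, -0.5]
gripper_width: 1.003
gripper_force: 0.0
shift [ 0.5 -4.5 99.8] turn [0.001 0.    0.008]
```

```bash
python3 -m crank '[[0,[0,-1,40],[0,0,0.004]],[0,[0,-1,70],[0,0,0.004]],[0,[0,-1,90],[0,0,0.004]],[0,[0,-1,99],[0,0,0.004]],[0,[0,-1,99],[0,0,0.004]],[0,[0,-1,99],[0,0,0.004]],[1,[0,-1,99],[0,0,0.004]],[1,[0,-1,99],[0,0,0.004]],[1,[0,-1,99],[0,0,0.004]],[1,[0,-1,99],[0,0,0.004]],[1,[0,-1,99],[0,0,0.004]],[1,[0,-1,99],[0,0,0.004]]]'
python3 -m crank '[[1,[0,0,0],[0,0,0]],[1,[0,0,0],[0,0,0]],[1,[0,0,0],[0,0,0]]]'
python3 go.py .458,-.049,.021,177.3
```

```text
time: 3.1
ee_pos: [0.4585, -0.0479, 0.0222]
orientation: [-3.141, 0.001, 3.095]
ft_force: [-0.3, -1.9, 5.8]
gripper_width: 0.635
gripper_force: 30.0
time: 3.35
ee_pos: [0.4585, -0.0479, 0.0222]
orientation: [-3.141, 0.001, 3.095]
ft_force: [-0.3, -0.8, 7.2]
gripper_width: 0.636
gripper_force: 30.0
shift [ 0.5 -1.1  1.2] turn [-0.     0.001  0.001]
```

```bash
cat > rd.py <<'E'
from h import *
s=env.get_state(); r=R.from_euler('xyz',s['orientation']).inv()
print(round(s['time'],2),'F',s['ft_force'].round(2),'Ttool',r.apply(s['torque']).round(4),s['ee_pos'].round(4),s['gripper_force'])
E
python3 -m crank '[[1,[0,0,-25],[0,0,0]],[1,[0,0,-50],[0,0,0]],[1,[0,0,-80],[0,0,0]],[1,[0,0,-110],[0,0,0]],[1,[0,0,-120],[0,0,0]],[1,[0,0,-120],[0,0,0]],[1,[0,0,-120],[0,0,0]]]'
python3 rd.py
python3 -m crank '[[1,[0,0,0],[0,0.12,0]],[1,[0,0,0],[0,0.25,0]],[1,[0,0,0],[0,0.25,0]],[1,[0,0,0],[0,0.25,0]],[1,[0,0,0],[0,0.25,0]],[1,[0,0,0],[0,0.25,0]],[1,[0,0,0],[0,0.25,0]],[1,[0,0,0],[0,0.25,0]],[1,[0,0,0],[0,0.17,0]],[1,[0,0,0],[0,0.08,0]],[1,[0,0,0],[0,0,0]],[1,[0,0,0],[0,0,0]]]'
for i in 1 2 3 4 5; do python3 -m crank '[[1,[0,0,0],[0,0,0]]]' >/dev/null; python3 rd.py; done
python3 -m crank '[[1,[0,0,0],[0,-0.12,0]],[1,[0,0,0],[0,-0.25,0]],[1,[0,0,0],[0,-0.25,0]],[1,[0,0,0],[0,-0.25,0]],[1,[0,0,0],[0,-0.25,0]],[1,[0,0,0],[0,-0.25,0]],[1,[0,0,0],[0,-0.25,0]],[1,[0,0,0],[0,-0.25,0]],[1,[0,0,0],[0,-0.17,0]],[1,[0,0,0],[0,-0.08,0]],[1,[0,0,0],[0,0,0]],[1,[0,0,0],[0,0,0]]]'
for i in 1 2 3 4 5; do python3 -m crank '[[1,[0,0,0],[0,0,0]]]' >/dev/null; python3 rd.py; done
```

```text
time: 3.93
ee_pos: [0.4576, -0.0473, 0.1409]
orientation: [3.141, -0.0, 3.096]
ft_force: [-0.4, 0.3, -4.4]
gripper_width: 0.634
gripper_force: 30.0
3.93 F [-0.39  0.26 -4.36] Ttool [-0.028   0.0931 -0.0423] [ 0.4576 -0.0473  0.1409] 29.986675567924976
time: 4.93
ee_pos: [0.4546, -0.0477, 0.1418]
orientation: [3.141, 0.001, 3.095]
ft_force: [-1.8, 1.2, -3.6]
gripper_width: 0.633
gripper_force: 30.0
5.02 F [-0.03  0.41 -3.72] Ttool [-0.053  -0.0555 -0.0023] [ 0.4569 -0.0474  0.1422] 29.98677257448435
5.1 F [ 0.03 -0.29 -3.44] Ttool [-0.0236 -0.0533  0.0055] [ 0.4587 -0.0473  0.1422] 29.98669881373644
5.18 F [ 0.91 -0.04 -4.09] Ttool [-0.006  -0.0508  0.0204] [ 0.4592 -0.0474  0.1419] 29.98671166598797
5.27 F [ 0.06  0.6  -3.8 ] Ttool [-0.0498  0.003   0.0157] [ 0.459  -0.0474  0.1416] 29.986749552190304
5.35 F [ 0.17  0.69 -4.52] Ttool [-0.0057 -0.003   0.0103] [ 0.4586 -0.0475  0.1415] 29.986731112003326
time: 6.35
ee_pos: [0.462, -0.0472, 0.1423]
orientation: [-3.142, 0.001, 3.096]
ft_force: [1.6, -0.7, -3.4]
gripper_width: 0.639
gripper_force: 30.0
6.43 F [-0.58  0.33 -3.81] Ttool [-0.053   0.0105 -0.0056] [ 0.4594 -0.0476  0.1414] 29.98673725873232
6.52 F [ 0.21 -0.27 -4.31] Ttool [-0.0389  0.0385 -0.0033] [ 0.4575 -0.0476  0.1411] 29.986640475690365
6.6 F [-0.67 -1.01 -4.36] Ttool [-0.0296  0.014  -0.0017] [ 0.4569 -0.0476  0.1413] 29.9866858497262
6.68 F [ 0.09  0.42 -4.02] Ttool [-0.0155 -0.0028  0.0135] [ 0.4571 -0.0475  0.1415] 29.986612759530544
6.77 F [ 0.07 -0.06 -3.65] Ttool [-0.0458 -0.0407  0.0297] [ 0.4574 -0.0474  0.1417] 29.98664617538452
```

```bash
for i in 1 2 3 4 5 6 7 8; do python3 -m crank '[[1,[0,0,0],[0,0,0]]]' >/dev/null; python3 rd.py; done
python3 -m crank '[[1,[0,0,0],[0,0.12,0]],[1,[0,0,0],[0,0.25,0]],[1,[0,0,0],[0,0.25,0]],[1,[0,0,0],[0,0.25,0]],[1,[0,0,0],[0,0.25,0]],[1,[0,0,0],[0,0.25,0]],[1,[0,0,0],[0,0.25,0]],[1,[0,0,0],[0,0.25,0]],[1,[0,0,0],[0,0.17,0]],[1,[0,0,0],[0,0.08,0]],[1,[0,0,0],[0,0,0]],[1,[0,0,0],[0,0,0]]]' >/dev/null
python3 -m crank '[[1,[0,0,0],[0,0,0]],[1,[0,0,0],[0,0,0]],[1,[0,0,0],[0,0,0]],[1,[0,0,0],[0,0,0]],[1,[0,0,0],[0,0,0]],[1,[0,0,0],[0,0,0]]]'
for i in 1 2 3 4 5 6 7 8; do python3 -m crank '[[1,[0,0,0],[0,0,0]]]' >/dev/null; python3 rd.py; done
```

```text
6.85 F [-0.54 -0.71 -3.85] Ttool [-0.0324  0.031   0.0214] [ 0.4577 -0.0474  0.1417] 29.986710101366043
6.93 F [ 1.47 -0.37 -3.38] Ttool [-0.0088 -0.0222 -0.0316] [ 0.4579 -0.0474  0.1418] 29.986712001264095
7.02 F [ 0.45 -0.68 -2.93] Ttool [ 0.0006 -0.0085 -0.0447] [ 0.458  -0.0474  0.1417] 29.98677123337984
7.1 F [ 0.43 -0.41 -4.22] Ttool [ 0.0031 -0.0263  0.0403] [ 0.4581 -0.0474  0.1417] 29.986718483269215
7.18 F [ 0.15  0.03 -3.95] Ttool [-0.0193  0.047   0.0144] [ 0.4581 -0.0475  0.1417] 29.986821301281452
7.27 F [ 0.18 -0.85 -4.13] Ttool [-0.0775  0.0796 -0.0284] [ 0.4581 -0.0475  0.1416] 29.986664280295372
7.35 F [-0.71 -0.25 -3.42] Ttool [-0.0499 -0.027  -0.0216] [ 0.4581 -0.0474  0.1416] 29.986707419157028
7.43 F [ 0.28 -0.61 -3.6 ] Ttool [ 0.0121 -0.0673 -0.016 ] [ 0.4581 -0.0475  0.1416] 29.986708089709282
time: 8.93
ee_pos: [0.4584, -0.0475, 0.1414]
orientation: [-3.141, -0.001, 3.096]
ft_force: [0.2, -0.2, -3.8]
gripper_width: 0.637
gripper_force: 30.0
9.02 F [-0.28 -0.34 -3.89] Ttool [-0.013  -0.0005 -0.0107] [ 0.4582 -0.0475  0.1415] 29.9866047129035
9.1 F [ 0.3   1.28 -2.83] Ttool [-0.0462  0.022   0.0121] [ 0.4581 -0.0475  0.1415] 29.986733347177505
9.18 F [-0.81  0.71 -4.02] Ttool [-0.0632  0.0222  0.0441] [ 0.458  -0.0475  0.1416] 29.986720830202103
9.27 F [-0.35  0.54 -3.54] Ttool [-0.0428 -0.0258 -0.0009] [ 0.458  -0.0475  0.1416] 29.98668674379587
9.35 F [-0.07 -0.81 -3.1 ] Ttool [-0.0445 -0.0374 -0.0117] [ 0.458  -0.0475  0.1417] 29.986690990626812
9.43 F [ 0.99  0.72 -3.57] Ttool [ 0.0077  0.0047 -0.0169] [ 0.4581 -0.0475  0.1417] 29.986758157610893
9.52 F [ 0.52  0.92 -3.81] Ttool [ 0.0038 -0.0571 -0.0302] [ 0.458  -0.0474  0.1417] 29.986674450337887
9.6 F [-0.6   0.04 -3.37] Ttool [-0.0493 -0.0153  0.0285] [ 0.4581 -0.0474  0.1417] 29.98675525188446
```

Case A: level torque after the two opposite tilts differs by about 0.01 N m, against 0.1 expected from a loose ball, so it is tight. I'll put it back and move to case B.

```bash
python3 -m crank '[[1,[0,0,30],[0,0,0]],[1,[0,0,60],[0,0,0]],[1,[0,0,90],[0,0,0]],[1,[0,0,108],[0,0,0]],[1,[0,0,115],[0,0,0]],[1,[0,0,119],[0,0,0]],[1,[0,0,119],[0,0,0]],[1,[0,0,119],[0,0,0]],[0,[0,0,119],[0,0,0]],[0,[0,0,119],[0,0,0]],[0,[0,0,119],[0,0,0]],[0,[0,0,119],[0,0,0]]]'
python3 -m crank '[[0,[0,0,0],[0,0,0]],[0,[0,0,-40],[0,0,0]],[0,[0,0,-80],[0,0,0]],[0,[0,0,-80],[0,0,0]],[0,[0,0,-80],[0,0,0]]]'
python3 go.py .4605,-.173,.10,169.9 .4605,-.173,.021,169.9
```

```text
time: 10.6
ee_pos: [0.4587, -0.0474, 0.0232]
orientation: [3.141, 0.001, 3.096]
ft_force: [0.8, 0.2, 0.0]
gripper_width: 0.901
gripper_force: 0.0
time: 11.02
ee_pos: [0.4598, -0.0474, 0.1047]
orientation: [3.141, 0.005, 3.096]
ft_force: [-0.3, 0.9, -0.7]
gripper_width: 0.996
gripper_force: 0.0
shift [  -6.4 -125.4    4.6] turn [0.001 0.005 0.13 ]
shift [ 0. -0. 79.] turn [0. 0. 0.]
```

```bash
python3 -m crank '[[0,[-6,-40,3],[0,0,0.06]],[0,[-6,-80,3],[0,0,0.13]],[0,[-6,-125,3],[0,0,0.13]],[0,[-6,-125,3],[0,0,0.13]],[0,[-6,-125,3],[0,0,0.13]],[0,[-6,-125,3],[0,0,0.13]],[0,[-6,-125,40],[0,0,0.13]],[0,[-6,-125,65],[0,0,0.13]],[0,[-6,-125,82],[0,0,0.13]],[0,[-6,-125,82],[0,0,0.13]],[0,[-6,-125,82],[0,0,0.13]]]'
python3 -m crank '[[1,[0,0,0],[0,0,0]],[1,[0,0,0],[0,0,0]],[1,[0,0,0],[0,0,0]],[1,[0,0,0],[0,0,0]],[1,[0,0,0],[0,0,0]],[1,[0,0,0],[0,0,0]],[1,[0,0,-15],[0,0,0]],[1,[0,0,-45],[0,0,0]],[1,[0,0,-80],[0,0,0]],[1,[0,0,-110],[0,0,0]],[1,[0,0,-119],[0,0,0]],[1,[0,0,-119],[0,0,0]]]'
python3 -m crank '[[1,[0,0,0],[0,0.12,0]],[1,[0,0,0],[0,0.25,0]],[1,[0,0,0],[0,0.25,0]],[1,[0,0,0],[0,0.25,0]],[1,[0,0,0],[0,0.25,0]],[1,[0,0,0],[0,0.25,0]],[1,[0,0,0],[0,0.25,0]],[1,[0,0,0],[0,0.25,0]],[1,[0,0,0],[0,0.17,0]],[1,[0,0,0],[0,0.08,0]],[1,[0,0,0],[0,0,0]],[1,[0,0,0],[0,0,0]]]' >/dev/null
python3 -m crank '[[1,[0,0,0],[0,0,0]],[1,[0,0,0],[0,0,0]],[1,[0,0,0],[0,0,0]],[1,[0,0,0],[0,0,0]],[1,[0,0,0],[0,0,0]]]'
for i in 1 2 3 4 5 6 7 8; do python3 -m crank '[[1,[0,0,0],[0,0,0]]]' >/dev/null; python3 rd.py; done
python3 -m crank '[[1,[0,0,0],[0,-0.12,0]],[1,[0,0,0],[0,-0.25,0]],[1,[0,0,0],[0,-0.25,0]],[1,[0,0,0],[0,-0.25,0]],[1,[0,0,0],[0,-0.25,0]],[1,[0,0,0],[0,-0.25,0]],[1,[0,0,0],[0,-0.25,0]],[1,[0,0,0],[0,-0.25,0]],[1,[0,0,0],[0,-0.17,0]],[1,[0,0,0],[0,-0.08,0]],[1,[0,0,0],[0,0,0]],[1,[0,0,0],[0,0,0]]]' >/dev/null
python3 -m crank '[[1,[0,0,0],[0,0,0]],[1,[0,0,0],[0,0,0]],[1,[0,0,0],[0,0,0]],[1,[0,0,0],[0,0,0]],[1,[0,0,0],[0,0,0]]]'
for i in 1 2 3 4 5 6 7 8; do python3 -m crank '[[1,[0,0,0],[0,0,0]]]' >/dev/null; python3 rd.py; done
```

```text
time: 11.93
ee_pos: [0.4577, -0.1707, 0.0199]
orientation: [3.141, -0.003, 2.968]
ft_force: [-0.0, 0.6, 1.2]
gripper_width: 1.004
gripper_force: 0.0
time: 12.93
ee_pos: [0.4597, -0.1729, 0.1416]
orientation: [3.141, 0.005, 2.966]
ft_force: [-0.4, -0.5, -2.7]
gripper_width: 0.637
gripper_force: 30.0
time: 14.35
ee_pos: [0.459, -0.1726, 0.1395]
orientation: [-3.141, -0.001, 2.966]
ft_force: [0.4, 0.2, -2.6]
gripper_width: 0.637
gripper_force: 30.0
14.43 F [ 0.17 -0.29 -2.29] Ttool [-0.0572  0.0086 -0.0032] [ 0.4587 -0.1727  0.1394] 29.956224784255028
14.52 F [ 0.14  0.7  -3.5 ] Ttool [-0.0529  0.0083  0.0116] [ 0.4585 -0.1726  0.1394] 29.956244006752968
14.6 F [-0.58  0.23 -3.8 ] Ttool [-0.0353  0.0064  0.0599] [ 0.4584 -0.1726  0.1395] 29.956347048282623
14.68 F [-0.77 -0.2  -3.49] Ttool [-0.0159  0.055  -0.0138] [ 0.4583 -0.1726  0.1396] 29.956304356455803
14.77 F [-0.15 -1.02 -2.98] Ttool [0.0467 0.0341 0.0764] [ 0.4583 -0.1726  0.1396] 29.95616354048252
14.85 F [-0.29  0.26 -2.43] Ttool [-0.0779  0.0284  0.0774] [ 0.4583 -0.1726  0.1397] 29.95629385113716
14.93 F [-0.82 -0.43 -3.1 
[... 463 characters left out ...]
ool [-0.0054  0.0193  0.0283] [ 0.4582 -0.1726  0.1398] 29.956119060516357
16.68 F [-0.1  -1.01 -2.2 ] Ttool [-0.0227 -0.0418  0.0452] [ 0.4583 -0.1726  0.1397] 29.956218525767326
16.77 F [ 0.86  1.06 -2.69] Ttool [-0.0759  0.0007 -0.0371] [ 0.4583 -0.1726  0.1397] 29.956152141094208
16.85 F [ 0.35  0.43 -2.29] Ttool [-0.0067  0.0045  0.0167] [ 0.4584 -0.1726  0.1397] 29.9562930688262
16.93 F [ 0.25  0.77 -2.55] Ttool [ 0.0012 -0.0632  0.0385] [ 0.4583 -0.1726  0.1396] 29.956259429454803
17.02 F [ 0.11 -0.26 -3.26] Ttool [-0.0249  0.0532 -0.0505] [ 0.4584 -0.1726  0.1396] 29.95615504682064
17.1 F [-0.11 -0.7  -3.43] Ttool [-0.0247 -0.0156 -0.0076] [ 0.4583 -0.1726  0.1396] 29.956212267279625
```

Case B is ambiguous at 0.037, so I'll repeat with gentler returns, also logging joint torque.

```bash
cat > rd.py <<'E'
from h import *
s=env.get_state(); r=R.from_euler('xyz',s['orientation']).inv()
print(round(s['time'],2),'Fz',s['ft_force'][2].round(2),'Ty',r.apply(s['torque'])[1].round(4),'tau',s['tau'][[1,3,5]].round(4))
E
for i in 1 2 3 4 ; do python3 -m crank '[[1,[0,0,0],[0,0,0]]]' >/dev/null; python3 rd.py; done
python3 -m crank '[[1,[0,0,0],[0,0.12,0]],[1,[0,0,0],[0,0.25,0]],[1,[0,0,0],[0,0.3,0]],[1,[0,0,0],[0,0.3,0]],[1,[0,0,0],[0,0.3,0]],[1,[0,0,0],[0,0.3,0]],[1,[0,0,0],[0,0.3,0]],[1,[0,0,0],[0,0.3,0]],[1,[0,0,0],[0,0.3,0]],[1,[0,0,0],[0,0.3,0]],[1,[0,0,0],[0,0.2,0]],[1,[0,0,0],[0,0.1,0]]]' >/dev/null
python3 -m crank '[[1,[0,0,0],[0,-0.05,0]],[1,[0,0,0],[0,-0.1,0]],[1,[0,0,0],[0,-0.1,0]],[1,[0,0,0],[0,-0.1,0]],[1,[0,0,0],[0,-0.1,0]],[1,[0,0,0],[0,-0.1,0]],[1,[0,0,0],[0,-0.1,0]]]'
for i in 1 2 3 4 5 6 7 8; do python3 -m crank '[[1,[0,0,0],[0,0,0]]]' >/dev/null; python3 rd.py; done
```

```text
17.18 Fz -3.12 Ty -0.0205 tau [-40.3645 -21.9188   0.0644]
17.27 Fz -2.87 Ty 0.0069 tau [-40.3617 -21.9199   0.0641]
17.35 Fz -2.69 Ty 0.0209 tau [-40.3586 -21.9199   0.0641]
17.43 Fz -3.68 Ty 0.0317 tau [-40.3579 -21.9195   0.0644]
time: 19.02
ee_pos: [0.459, -0.1726, 0.1395]
orientation: [-3.141, -0.001, 2.966]
ft_force: [-0.6, 0.6, -3.0]
gripper_width: 0.638
gripper_force: 30.0
19.1 Fz -3.56 Ty -0.0433 tau [-40.5033 -21.9644   0.0734]
19.18 Fz -3.0 Ty 0.0423 tau [-40.3938 -21.9703   0.0686]
19.27 Fz -4.1 Ty 0.0304 tau [-40.3303 -21.9575   0.0665]
19.35 Fz -3.54 Ty -0.021 tau [-40.3032 -21.9427   0.0658]
19.43 Fz -3.85 Ty 0.0145 tau [-40.2993 -21.9319   0.0651]
19.52 Fz -3.8 Ty 0.0662 tau [-40.3077 -21.9254   0.065 ]
19.6 Fz -2.29 Ty 0.0287 tau [-40.3195 -21.9223   0.0645]
19.68 Fz -3.69 Ty -0.0497 tau [-40.3313 -21.92     0.0643]
```

Joint-6 torque is almost noise-free, and it is identical (0.0644 vs 0.0643) after the two opposite tilts. So B is tight too. I'll put it down and verify C the same way.

```bash
python3 -m crank '[[1,[0,0,30],[0,0,0]],[1,[0,0,60],[0,0,0]],[1,[0,0,90],[0,0,0]],[1,[0,0,108],[0,0,0]],[1,[0,0,115],[0,0,0]],[1,[0,0,118.5],[0,0,0]],[1,[0,0,118.5],[0,0,0]],[1,[0,0,118.5],[0,0,0]],[0,[0,0,118.5],[0,0,0]],[0,[0,0,118.5],[0,0,0]],[0,[0,0,118.5],[0,0,0]],[0,[0,0,118.5],[0,0,0]]]'
python3 -m crank '[[0,[0,0,0],[0,0,0]],[0,[0,0,-40],[0,0,0]],[0,[0,0,-80],[0,0,0]],[0,[0,0,-80],[0,0,0]],[0,[0,0,-80],[0,0,0]],[0,[0,0,-80],[0,0,0]],[0,[0,0,-80],[0,0,0]]]'
python3 go.py .4765,-.305,.10,174.3 .4765,-.305,.021,174.3
python3 - <<'E'
from h import *
for n in ('top','scene'):
    im,d=snap(n,n+'1.png'); [print(n,*c) for c in cases(n,im,d,300)]
E
```

```text
time: 20.68
ee_pos: [0.4588, -0.1727, 0.0216]
orientation: [-3.142, 0.001, 2.966]
ft_force: [-0.4, 0.2, 0.9]
gripper_width: 0.901
gripper_force: 0.0
time: 21.27
ee_pos: [0.4575, -0.1723, 0.1002]
orientation: [3.141, -0.002, 2.966]
ft_force: [-0.3, -0.7, -0.4]
gripper_width: 0.997
gripper_force: 0.0
shift [-4.190e+01 -1.274e+02  1.000e-01] turn [ 0.    -0.002 -0.076]
shift [ 0. -0. 79.] turn [0. 0. 0.]
top [ 14. 152.] [702.  658.4] [22.6 79. ] -4.1 0.0926
top [335. 258.] [457.1 -46.1] [ 55.8 139.9] -2.9 0.049
top [385. 275.] [ 421.4 -140.8] [64.4 50.4] 79.1 0.0492
scene [282. 194.] [ 489.9 -218. ] [240.4 131.2] 83.7 0.0461
scene [313. 222.] [ 462.8 -161.2] [ 84.7 140.8] -11.6 0.0462
scene [339. 244.] [457.2 -46.4] [ 62.2 141.1] -2.8 0.0469
```

```bash
python3 -m crank '[[0,[-14,-40,0],[0,0,-0.04]],[0,[-28,-80,0],[0,0,-0.076]],[0,[-42,-127,0],[0,0,-0.076]],[0,[-42,-127,0],[0,0,-0.076]],[0,[-42,-127,0],[0,0,-0.076]],[0,[-42,-127,0],[0,0,-0.076]],[0,[-42,-127,40],[0,0,-0.076]],[0,[-42,-127,65],[0,0,-0.076]],[0,[-42,-127,79],[0,0,-0.076]],[0,[-42,-127,79],[0,0,-0.076]],[0,[-42,-127,79],[0,0,-0.076]]]'
python3 -m crank '[[1,[0,0,0],[0,0,0]],[1,[0,0,0],[0,0,0]],[1,[0,0,0],[0,0,0]],[1,[0,0,0],[0,0,0]],[1,[0,0,0],[0,0,0]],[1,[0,0,0],[0,0,0]],[1,[0,0,-15],[0,0,0]],[1,[0,0,-45],[0,0,0]],[1,[0,0,-80],[0,0,0]],[1,[0,0,-110],[0,0,0]],[1,[0,0,-119],[0,0,0]],[1,[0,0,-119],[0,0,0]]]'
python3 -m crank '[[1,[0,0,0],[0,0.12,0]],[1,[0,0,0],[0,0.25,0]],[1,[0,0,0],[0,0.25,0]],[1,[0,0,0],[0,0.25,0]],[1,[0,0,0],[0,0.25,0]],[1,[0,0,0],[0,0.25,0]],[1,[0,0,0],[0,0.25,0]],[1,[0,0,0],[0,0.25,0]],[1,[0,0,0],[0,0.17,0]],[1,[0,0,0],[0,0.08,0]],[1,[0,0,0],[0,0,0]],[1,[0,0,0],[0,0,0]]]' >/dev/null
python3 -m crank '[[1,[0,0,0],[0,0,0]],[1,[0,0,0],[0,0,0]],[1,[0,0,0],[0,0,0]],[1,[0,0,0],[0,0,0]],[1,[0,0,0],[0,0,0]],[1,[0,0,0],[0,0,0]],[1,[0,0,0],[0,0,0]],[1,[0,0,0],[0,0,0]]]'
for i in 1 2 3 4 ; do python3 -m crank '[[1,[0,0,0],[0,0,0]]]' >/dev/null; python3 rd.py; done
python3 -m crank '[[1,[0,0,0],[0,-0.12,0]],[1,[0,0,0],[0,-0.25,0]],[1,[0,0,0],[0,-0.25,0]],[1,[0,0,0],[0,-0.25,0]],[1,[0,0,0],[0,-0.25,0]],[1,[0,0,0],[0,-0.25,0]],[1,[0,0,0],[0,-0.25,0]],[1,[0,0,0],[0,-0.25,0]],[1,[0,0,0],[0,-0.17,0]],[1,[0,0,0],[0,-0.08,0]],[1,[0,0,0],[0,0,0]],[1,[0,0,0],[0,0,0]]]' >/dev/null
python3 -m crank '[[1,[0,0,0],[0,0,0]],[1,[0,0,0],[0,0,0]],[1,[0,0,0],[0,0,0]],[1,[0,0,0],[0,0,0]],[1,[0,0,0],[0,0,0]],[1,[0,0,0],[0,0,0]],[1,[0,0,0],[0,0,0]],[1,[0,0,0],[0,0,0]]]'
for i in 1 2 3 4 ; do python3 -m crank '[[1,[0,0,0],[0,0,0]]]' >/dev/null; python3 rd.py; done
```

```text
time: 22.28
ee_pos: [0.4771, -0.3026, 0.0214]
orientation: [3.14, -0.002, 3.044]
ft_force: [0.2, 0.1, 1.1]
gripper_width: 1.004
gripper_force: 0.0
time: 23.28
ee_pos: [0.4786, -0.3055, 0.1429]
orientation: [-3.141, 0.004, 3.042]
ft_force: [-0.2, -1.1, -5.3]
gripper_width: 0.636
gripper_force: 30.0
time: 24.95
ee_pos: [0.4775, -0.3049, 0.141]
orientation: [3.142, -0.0, 3.042]
ft_force: [0.2, -0.0, -5.4]
gripper_width: 0.635
gripper_force: 30.0
25.03 Fz -5.12 Ty -0.0188 tau [-4.97944e+01 -2.37927e+01  3.68000e-02]
25.12 Fz -3.77 Ty -0.0081 tau [-4.98021e+01 -2.37834e+01  3.63000e-02]
25.2 Fz -4.66 Ty -0.0014 tau [-4.98178e+01 -2.37790e+01  3.60000e-02]
25.28 Fz -4.76 Ty 0.0252 tau [-4.98338e+01 -2.37766e+01  3.56000e-02]
time: 26.95
ee_pos: [0.4774, -0.3051, 0.1412]
orientation: [3.142, 0.0, 3.042]
ft_force: [-0.3, 0.3, -4.5]
gripper_width: 0.638
gripper_force: 30.0
27.03 Fz -3.92 Ty -0.0749 tau [-49.8417 -23.6946   0.0863]
27.12 Fz -3.94 Ty -0.0441 tau [-49.8353 -23.706    0.0866]
27.2 Fz -4.39 Ty -0.0051 tau [-49.8237 -23.7124   0.0868]
27.28 Fz -4.31 Ty -0.0117 tau [-49.8095 -23.7153   0.0869]
```

Case C: joint-6 torque changes 0.036 → 0.087 between the tilts, while B showed no change. One more pair of longer tilts should confirm that it repeats.

```bash
python3 -m crank '[[1,[0,0,0],[0,0.12,0]],[1,[0,0,0],[0,0.24,0]],[1,[0,0,0],[0,0.32,0]],[1,[0,0,0],[0,0.32,0]],[1,[0,0,0],[0,0.32,0]],[1,[0,0,0],[0,0.32,0]],[1,[0,0,0],[0,0.32,0]],[1,[0,0,0],[0,0.32,0]],[1,[0,0,0],[0,0.32,0]],[1,[0,0,0],[0,0.32,0]],[1,[0,0,0],[0,0.32,0]],[1,[0,0,0],[0,0.32,0]]]' >/dev/null
python3 -m crank '[[1,[0,0,0],[0,-0.1,0]],[1,[0,0,0],[0,-0.2,0]],[1,[0,0,0],[0,-0.27,0]],[1,[0,0,0],[0,-0.32,0]],[1,[0,0,0],[0,-0.32,0]],[1,[0,0,0],[0,-0.32,0]],[1,[0,0,0],[0,-0.32,0]],[1,[0,0,0],[0,-0.32,0]],[1,[0,0,0],[0,-0.32,0]],[1,[0,0,0],[0,-0.32,0]],[1,[0,0,0],[0,-0.32,0]],[1,[0,0,0],[0,-0.32,0]]]' >/dev/null
for i in 1 2 ; do python3 -m crank '[[1,[0,0,0],[0,0,0]]]' >/dev/null; python3 rd.py; done
python3 -m crank '[[1,[0,0,0],[0,-0.12,0]],[1,[0,0,0],[0,-0.24,0]],[1,[0,0,0],[0,-0.32,0]],[1,[0,0,0],[0,-0.32,0]],[1,[0,0,0],[0,-0.32,0]],[1,[0,0,0],[0,-0.32,0]],[1,[0,0,0],[0,-0.32,0]],[1,[0,0,0],[0,-0.32,0]],[1,[0,0,0],[0,-0.32,0]],[1,[0,0,0],[0,-0.32,0]],[1,[0,0,0],[0,-0.32,0]],[1,[0,0,0],[0,-0.32,0]]]' >/dev/null
python3 -m crank '[[1,[0,0,0],[0,0.1,0]],[1,[0,0,0],[0,0.2,0]],[1,[0,0,0],[0,0.27,0]],[1,[0,0,0],[0,0.32,0]],[1,[0,0,0],[0,0.32,0]],[1,[0,0,0],[0,0.32,0]],[1,[0,0,0],[0,0.32,0]],[1,[0,0,0],[0,0.32,0]],[1,[0,0,0],[0,0.32,0]],[1,[0,0,0],[0,0.32,0]],[1,[0,0,0],[0,0.32,0]],[1,[0,0,0],[0,0.32,0]]]' 
for i in 1 2 ; do python3 -m crank '[[1,[0,0,0],[0,0,0]]]' >/dev/null; python3 rd.py; done
python3 go.py .50,-.05,.2,190 .5856,.211,.11,201
```

```text
29.37 Fz -5.1 Ty 0.0434 tau [-4.98006e+01 -2.38083e+01  2.58000e-02]
29.45 Fz -4.48 Ty 0.0769 tau [-4.98006e+01 -2.37973e+01  2.53000e-02]
time: 31.45
ee_pos: [0.4773, -0.3051, 0.1412]
orientation: [3.141, 0.0, 3.041]
ft_force: [0.7, 0.5, -4.6]
gripper_width: 0.631
gripper_force: 30.0
31.53 Fz -3.85 Ty -0.0909 tau [-49.7771 -23.6633   0.1   ]
31.62 Fz -4.46 Ty -0.0815 tau [-49.7779 -23.6772   0.1001]
shift [  3.  256.  -58.8] turn [-0.     0.    -0.274]
shift [-129.6  242.2   90. ] turn [ 0.     0.    -0.192]
```

C rattles: torque again swings 0.025 → 0.100 with the tilt, and wrist Ty moves +0.06 → −0.09. I'll take it to the scanner.

```bash
python3 -m crank '[[1,[0,25,-30],[0,0,-0.03]],[1,[0,55,-59],[0,0,-0.06]],[1,[0,90,-59],[0,0,-0.1]],[1,[0,125,-59],[0,0,-0.14]],[1,[0,160,-59],[0,0,-0.18]],[1,[0,195,-59],[0,0,-0.22]],[1,[0,225,-59],[0,0,-0.25]],[1,[0,245,-59],[0,0,-0.27]],[1,[0,256,-59],[0,0,-0.274]],[1,[0,256,-59],[0,0,-0.274]],[1,[0,256,-59],[0,0,-0.274]]]'
python3 go.py .5856,.211,.15,201
```

```text
time: 32.53
ee_pos: [0.5029, -0.051, 0.2001]
orientation: [-3.141, -0.0, -2.968]
ft_force: [-0.2, -1.2, -4.0]
gripper_width: 0.636
gripper_force: 30.0
shift [-126.8  243.8   50. ] turn [-0.001 -0.    -0.193]
```

```bash
python3 -m crank '[[1,[-10,25,5],[0,0,-0.02]],[1,[-25,55,10],[0,0,-0.04]],[1,[-42,87,15],[0,0,-0.07]],[1,[-58,120,25],[0,0,-0.1]],[1,[-75,150,30],[0,0,-0.13]],[1,[-92,180,40],[0,0,-0.15]],[1,[-108,210,45],[0,0,-0.17]],[1,[-120,232,50],[0,0,-0.19]],[1,[-127,243,50],[0,0,-0.193]],[1,[-127,243,50],[0,0,-0.193]],[1,[-127,243,50],[0,0,-0.193]],[1,[-127,243,50],[0,0,-0.193]]]'
python3 -m crank '[[1,[0,0,12],[0,0,0]],[1,[0,0,24],[0,0,0]],[1,[0,0,36],[0,0,0]],[1,[0,0,43],[0,0,0]],[1,[0,0,43],[0,0,0]],[1,[0,0,43],[0,0,0]],[1,[0,0,43],[0,0,0]],[1,[0,0,43],[0,0,0]]]'
python3 go.py .5856,.211,.107,201
python3 - <<'E'
from h import *
for n in ('top','scene'):
    im,d=snap(n,n+'2.png'); np.savez('pics/'+n+'2.npz',im=im,d=d); [print(n,*c) for c in cases(n,im,d,200)]
E
```

```text
time: 33.53
ee_pos: [0.5863, 0.2076, 0.1502]
orientation: [-3.14, -0.001, -2.778]
ft_force: [0.1, -0.9, -3.9]
gripper_width: 0.634
gripper_force: 30.0
time: 34.2
ee_pos: [0.5864, 0.2113, 0.1077]
orientation: [3.141, 0.001, -2.774]
ft_force: [-0.6, -0.2, -4.2]
gripper_width: 0.639
gripper_force: 30.0
shift [0.9 0.  0.7] turn [0.    0.001 0.001]
top [ 14. 152.] [702.  658.7] [21.4 78.6] -4.3 0.0922
top [212. 209.] [548.9 196.8] [59.3 54.4] 22.3 0.1336
top [394. 255.] [ 461.4 -171.9] [ 56.6 140.3] -10.4 0.0488
top [335. 257.] [457.2 -46. ] [ 55.9 140.2] -2.9 0.049
scene [306. 222.] [ 472.7 -174.8] [ 63.5 116.7] -11.4 0.0463
scene [341. 340.] [610.9 221.4] [86.9 56.2] 22.0 0.1322
```

View pics/scene2.png

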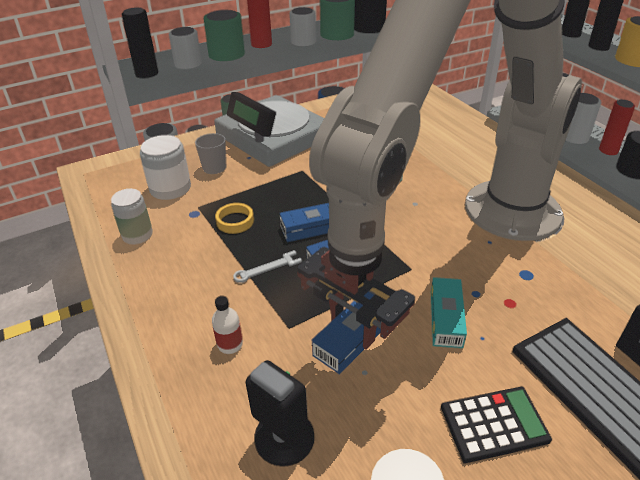

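View pics/top2.png

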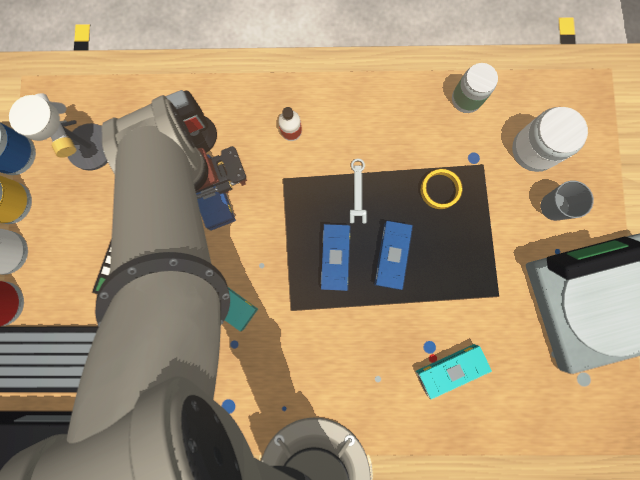

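The scene view shows case C held level in front of the scanner, with its label at (333,352) facing the scanner head at (278,395). The top view shows the other two cases flat on the mat at (336,257) and (394,255), with wrench, tape and bottle unmoved. Next is a quick numeric check of label offset and tilt.

Run:
```python
from h import *
z=np.load('pics/scene2.npz'); im,d=z['im'],z['d']
h=cv2.cvtColor(im,cv2.COLOR_RGB2HSV); g=np.zeros(d.shape,bool); g[325:380,305:350]=1
P,_=world('scene',d,g&(h[...,1]<70)&(h[...,2]>90)); P=P[P[:,2]>.06]
c=P.mean(0); u=np.array([np.cos(np.radians(21)),np.sin(np.radians(21))]); w=np.array([.7256,.2648])
e=c[:2]-w; print('label',len(P),c.round(4),'dist',e@u,'lat',e@[-u[1],u[0]])
g[:]=0; g[290:380,300:400]=1
P,_=world('scene',d,g&(h[...,0]>105)&(h[...,0]<122)&(h[...,1]>90)); P=P[(P[:,2]>.126)&(P[:,2]<.145)]
q=P.mean(0); V=np.linalg.svd(P-q,full_matrices=False)[2]; print('top',len(P),q.round(3),'normal',V[2].round(3))
s=env.get_state(); print(s['time'],s['qd'].round(4),s['gripper_force'])
```

```text
label 262 [0.6495 0.235  0.1106] dist -0.0817385765201878 lat -0.00056744374131611
top 1305 [0.615 0.222 0.131] normal [0.001 0.013 1.   ]
34.3 [ 0.0003 -0.     -0.001   0.0033  0.003  -0.0001  0.0016] 29.997892901301384
```

```bash
python3 -m crank '[[1,[0,0,0],[0,0,0]],[1,[0,0,0],[0,0,0]],[1,[0,0,0],[0,0,0]],[1,[0,0,0],[0,0,0]],[1,[0,0,0],[0,0,0]],[1,[0,0,0],[0,0,0]]]' && python3 -c "from plant import env; print(env.job_done())"
```

```text
time: 34.8
ee_pos: [0.5859, 0.2111, 0.1072]
orientation: [3.142, 0.0, -2.774]
ft_force: [-0.4, 0.2, -4.9]
gripper_width: 0.632
gripper_force: 30.0
the job is handed in; nothing more can be done
None
```

The rattling case was the one farthest to the robot's right; I handed the job in at 34.8 s with it held level, its label about 82 mm in front of the scanner window and under 1 mm off the centre line, and the other two cases flat on the mat (no verdict was returned).

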